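Swing the ratchet keeper arm off the fuel can

TASK

The fuel can on the lab bench is shut in its stand by a keeper arm on a ratchet wheel. Swing the holding pawl well clear of the teeth, then crank the wheel backwards (counter-clockwise from above) until the keeper arm is felt to press on its stop screw, gently, without forcing it; last, swing the pawl back in until it bears lightly on the teeth and let go. Do not disturb the can or the glassware.

Things in the scene. Friction and masses are not known exactly. Their poses are not given: they have to be found in the camera images.
- stand: grey base plate bolted to the bench, 124 x 130 mm, 12 mm thick, carrying wheel, pawl and stop. Origin at bench height on the wheel's upright axis; z up; at yaw 0 (it is turned up to 0.35 rad) x points away from the robot, y left. Offsets given elsewhere are mm in this frame.
- wheel: steel ratchet wheel, 104 mm over its 14 saw teeth (roots at radius 38), top 34 mm above the bench; origin on the axis at bench height. Turn = its yaw minus the stand's: -0.07 to -0.02 rad at the start, grows when wound back (counter-clockwise). It rubs (about 4 N at the crank peg), stays where left, cannot go back while the pawl is in the teeth.
- keeper_end (a point): far end of the keeper arm, 170 mm from the wheel axis: a flat bar 16 mm wide, 36 to 48 mm above the bench, fixed across the wheel's top. At turn 0 it points to -35 deg in the stand frame (0 = x, 90 = y); the crank peg is on the bar's short other end, at 145 deg.
- crank_grip (a point): where to grip the crank: on the axis of the upright black round peg, 18 mm thick, 75 mm from the wheel axis, standing from 48 to 108 mm above the bench; this point is 85 mm above the bench. The peg turns in the grip.
- pawl: dark steel pawl left (+y) of the wheel, a bar with a finger in the teeth; origin on its upright pivot at bench height, (-45, 58) in the stand frame. Lift = its yaw minus the stand's: about 0.11 at the start, clear of the teeth from 0.27, end of travel 0.6. Lift it to 0.5. Stays where put (2 N at the pin moves it). Going back it meets a sloping tooth between 0.26 and 0.05: feel for it, under 15 N.
- pawl_grip (a point): where to grip the pawl: on the upright steel pin at its free end, 10 mm thick, from 31 to 100 mm above the bench, 67.7 mm from the pivot (at 67, 10 from the pivot at lift 0); this point is 82 mm above the bench. The pin turns in the grip.
- stop: grey block 28 x 34 x 52 mm high at (82, 106) in the stand frame; origin under its centre, 12 mm above the bench. Its screw, 42 mm above the bench, points along its x axis and meets the keeper arm 125 mm from the wheel axis. Its setting is not reported: contact comes at a turn between 1.06 and 1.25 rad. Rigid: 6 N there adds about 10 N at the crank peg; 15 N there is too much.
- can: small dark green sheet-steel fuel can, 130 x 70 mm and 191 mm high with handle and cap, 0.5 to 1 kg, standing upright beside the keeper arm; origin at the centre of its underside. Leave it alone.
- beaker: glass beaker, 56 mm wide, 60 mm high, on the bench to the left of the stand, beyond the pawl; origin under its centre. Leave it alone.
- jar: small amber jar, 44 mm wide, 50 mm high, on the bench by the near right corner of the stand; origin under its centre. Leave it alone.
- flask: conical glass flask, 74 mm wide at the foot, 108 mm high, beyond the stand; origin under its centre. Leave it alone.
- reagent_a: amber reagent bottle with blue cap, 68 mm wide, 170 mm high, far left on the bench; origin under its centre. Leave it alone.
- reagent_b: another such bottle beside it. Leave it alone.
- wash: white plastic bottle, 60 mm wide, 150 mm high, on the right of the bench; origin under its centre. Leave it alone.
- cork_ring: flat cork ring, 110 mm wide, 25 mm high, on the left of the bench. Leave it alone.

How it is judged:
On the way, in this order (a step that is already met when the one before it is completed fails the run):
1. the pawl is swung well clear of the teeth, the wheel not yet wound back (angle between the x axis of pawl and the x axis of stand, either way round above 0.4 rad and angle between the x axis of wheel and the x axis of stand, either way round below 0.2 rad), for 0.1 s.
2. with the pawl clear, the keeper arm is pressed on its stop screw (over 2 N) (angle between the x axis of pawl and the x axis of stand, either way round above 0.3 rad and contact force between wheel and stop above 2 N), for 0.15 s.
3. the pawl is pressed onto the teeth (over 1 N) (angle between the x axis of pawl and the x axis of stand, either way round below 0.3 rad and contact force between pawl and wheel above 1 N), for 0.1 s.
At the end, for the whole second after the job is handed in: The wheel is wound back to its stop (turned at least 1.04 rad from its zero, at rest), the pawl is back on the teeth (lift under 0.30 rad), the can stands upright where it was and everything is let go (angle between the x axis of pawl and the x axis of stand, either way round below 0.3 rad and angle between the x axis of wheel and the x axis of stand, either way round above 1.04 rad and angular speed of wheel below 0.05 rad/s and angle between can's own z axis and vertical below 0.1 rad); the robot touches nothing.
It fails at once if the keeper arm is forced on its stop (over 15 N) (contact force between wheel and stop above 15 N).
It fails at once if the wheel and the pawl are forced on one another (over 15 N) (contact force between pawl and wheel above 15 N).
It fails at once if the can or a bystander is shifted over 15 mm (distance of any of can, beaker, jar, flask, reagent_a, reagent_b, wash, cork_ring from where it was at the start of the episode above 0.015 m).
It also fails if it takes over 69 s, if anything falls off the work surface, if the arm or the gripper's body presses on something with over 40 N, if the wrist force passes 120 N, or if a joint passes its speed limit or range.

ROBOT

A 6-joint arm with a two-finger parallel gripper is mounted at the origin on the work surface. World frame = base frame: x ahead of the robot, y to its left, z up, the work surface at z = 0. Lengths are in m, angles in rad, forces in N, time in s.
With the tool pointing down it reaches from about 0.35 to 0.775 m from the base axis. Payload 7.3 kg.
Tool frame: the origin (TCP) lies at the centre of the arm's flange, where the gripper is bolted on; the fingertips stand 178 mm ahead of it and the grasp point (between the pads) lies 159 mm ahead of it; x points along the fingers, y is the direction in which the jaws open and shut, and the axes are right-handed (so a half turn about x gives the same grasp; the last joint's range is limited). The gripper opens to 92 mm and grips with 3 to 60 N. Pads are 19 mm wide; open, the fingers measure 130 mm over their backs; the gripper's body (75 mm by 190 mm) begins 47 mm behind the grasp point.
Start: joints at [-1.393, 0.342, 1.524, -0, 1.275, -0.146], TCP at [0.167, -0.498, 0.405] pointing down, gripper open.
Joint ranges: [-2.53, 2.53], [-0.77, 2.02], [0.04, 2.7], [-1, 4.14], [0.28, 2.66], [-3.11, 3.11]. Speed limits (rad/s): [2.57, 2.57, 3.14, 3.14, 3.14, 3.14].

INTERFACE

Orientations are given as [roll, pitch, yaw] about the fixed x, y, z axes, in that order (R = Rz(yaw) Ry(pitch) Rx(roll)).
In Python, from cell import readout, cams, workorder gives the robot as it stands.
- The arm moves only by the shell command python3 -m inch 'ROWS' [FORCE]. ROWS is text: rows parted by semicolons, each of 5 numbers parted by spaces: the shift along the world's x, y, z in mm, then the turn about the world's z in rad, then the opening, from 0 (shut) to 1 (fully open). A call has 1 to 8 rows; each row shifts and turns the commanded pose from where the row before left it; what a row does not reach is not made up. A row lasts 1/12 s, in which the tool goes at most 41.7 mm and 7.16 degrees, less where a joint would pass 70% of its speed; a pose out of reach is approached as far as the arm can. A call is refused whole if a number of a shift passes 41.7 or a number of a turn 0.125, either way. A call with a gripper value outside its range is refused whole. The fingers move at their own pace and stop on an object; FORCE is the grip in N (left out, the last holds). Time passes only in rows, so rows that do not move let the fingers close. It gives the time, the measured TCP pose, the force and the opening at its end, in the units of the state.
- readout.observe(): the state, without advancing time (a new reading comes with each control period).
- cams.read_camera(name): name is "scene" or "top" or "wrist"; returns a dict with "color" (480x640x3 uint8, red, green, blue), "fx", "fy", "cx", "cy" (pixels), "world_to_cam" (4x4, takes a point from world to camera coordinates); the wrist camera has in their place "T_tool_cam" (4x4, takes a point from camera to tool coordinates, whose origin is the TCP and whose axes are the tool frame's). Camera axes: x right, y down, z forward; pixel columns grow to the right and rows downward; lengths in m; the calibration is good to about 2 mm. A picture is of the moment at which its call begins: read the wrist's pose just before it. There is no depth.
- workorder.hand_in(): hands the job in, once; it reports no verdict.
The state is a dict: "time": time; "qpos": joint angles; "qvel": joint speeds; "joint_efforts": joint torques, N m; "tool_pos": TCP position; "tool_rot": TCP orientation; "contact_force": force on the tool from outside, world axes, zero at the start; "torque": the same for the moment, N m; "opening": finger opening in m.
Only numpy, scipy, OpenCV 4.12 (cv2) and the standard library are available. Lean on these libraries where they do the work, as an engineer would, in place of code of your own. Each camera call takes 0.05 s, during which the arm holds its last target.

## Working session

There is one attempt and no reset: what is moved stays moved. The work goes in short steps, Python scripts to look and compute and a shell command to move; the robot and the scene stay as the last step left them, time stands still between calls to the robot, and variables do not carry over. Pictures are saved under pics/ and viewed, and the job is handed in when it is done.

```bash
ls; mkdir -p pics; python3 - <<'E'
from cell import readout,cams
import cv2
print(readout.observe())
for n in ["scene","top","wrist"]:
    c=cams.read_camera(n); cv2.imwrite(f"pics/{n}0.png",c["color"][:,:,::-1])
    print(n,{k:v for k,v in c.items() if k!="color"})
E
```

```text
pics
{'time': 0.0, 'qpos': array([-1.39298130e+00,  3.42723459e-01,  1.52503846e+00, -2.32993838e-05,
        1.27539806e+00, -1.46013495e-01]), 'qvel': array([-0.00067787,  0.00019816,  0.0011314 ,  0.00067273, -0.00143031,
       -0.00014334]), 'joint_efforts': array([-1.39203876e-03, -4.31246138e+01, -2.44225931e+01,  7.15543795e-02,
        5.57404803e-02, -1.14083439e-04]), 'tool_pos': array([ 0.1670402 , -0.49756772,  0.40403688]), 'tool_rot': array([-1.70259579,  1.56922884,  1.76283219]), 'contact_force': array([ 1.00008895,  0.61489044, -0.1609809 ]), 'torque': array([ 0.01309346,  0.01939379, -0.02164365]), 'opening': 0.09216245934748928}
scene {'fx': 559.9601709792119, 'fy': 559.9601709792119, 'cx': 314.51692204982356, 'cy': 235.91975352451723, 'world_to_cam': array([[-0.86021974,  0.50987556,  0.00699374,  0.53944751],
       [ 0.42845992,  0.73016259, -0.53224495, -0.20901812],
       [-0.27648526, -0.45485107, -0.84656152,  1.63884612],
       [ 0.        ,  0.        ,  0.        ,  1.        ]])}
top {'fx': 576.9706730284572, 'fy': 576.9706730284572, 'cx': 314.2542774
[... 158 characters left out ...]
1, -2.83079560e-03, -1.47659747e-01,
         6.20135223e-01],
       [ 1.47680273e-01, -9.49958740e-03, -9.88989532e-01,
         1.40938522e+00],
       [ 0.00000000e+00,  0.00000000e+00,  0.00000000e+00,
         1.00000000e+00]])}
wrist {'fx': 384.95619933681616, 'fy': 384.95619933681616, 'cx': 321.5866974983548, 'cy': 238.73805647430433, 'T_tool_cam': array([[ 1.22446876e-03, -2.98982981e-01,  9.54257658e-01,
         1.97982400e-02],
       [ 9.99999088e-01, -1.78011102e-04, -1.33893600e-03,
        -5.31527899e-04],
       [ 5.70187533e-04,  9.54258427e-01,  2.98982490e-01,
        -8.13080855e-02],
       [ 0.00000000e+00,  0.00000000e+00,  0.00000000e+00,
         1.00000000e+00]])}
```

View pics/scene0.png

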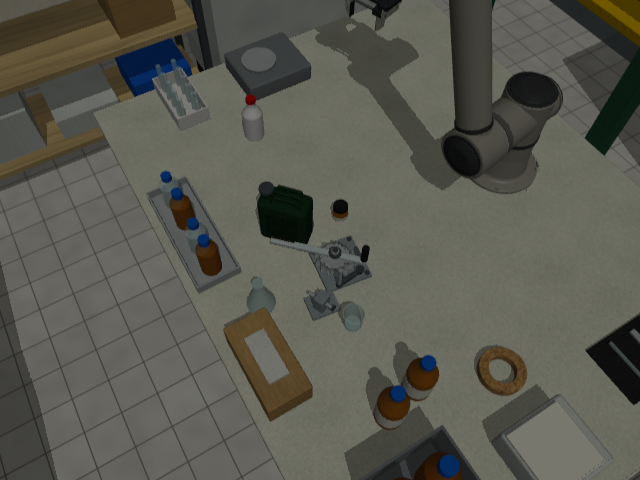

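View pics/top0.png

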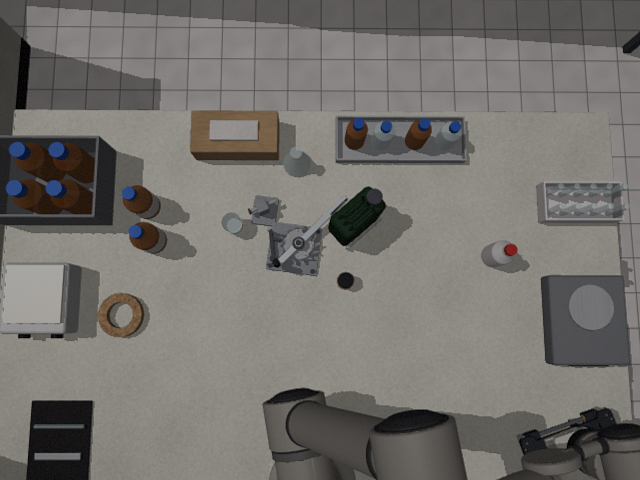

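View pics/wrist0.png

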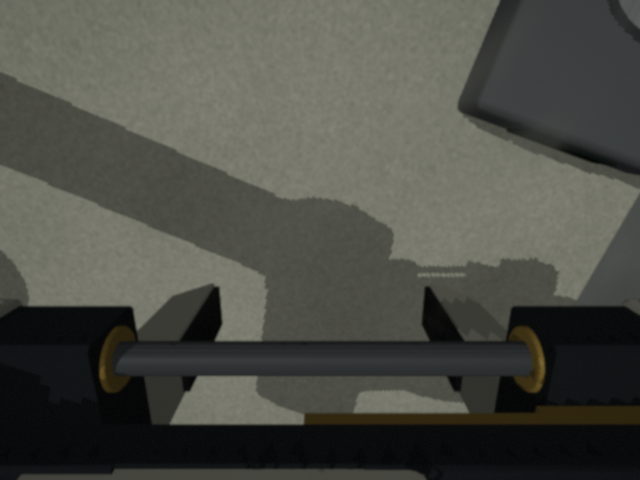

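The scene view shows the stand near (340,262), the wheel hub near (335,252) and the black crank peg near (364,253). In the top view the hub is at (298,243), the peg at (276,263) and the can at (357,215). I'll zoom in on these.

```bash
cat > h.py <<'E'
import numpy as np, cv2
from cell import readout,cams
from scipy.spatial.transform import Rotation as R
from scipy.optimize import least_squares
def P(c,T,p):
    q=T@np.append(p,1); return np.array([c["fx"]*q[0]/q[2]+c["cx"],c["fy"]*q[1]/q[2]+c["cy"]])
def ray(c,T,uv):
    d=np.array([(uv[0]-c["cx"])/c["fx"],(uv[1]-c["cy"])/c["fy"],1.])
    Ti=np.linalg.inv(T); return Ti[:3,3],Ti[:3,:3]@d
def atz(c,T,uv,z):
    o,d=ray(c,T,uv); return o+d*(z-o[2])/d[2]
def tri(L):
    A=[];b=[]
    for o,d in L:
        d=d/np.linalg.norm(d);M=np.eye(3)-np.outer(d,d);A.append(M);b.append(M@o)
    A=np.vstack(A);b=np.hstack(b);x=np.linalg.lstsq(A,b,rcond=None)[0]
    return x,np.sqrt(np.mean((A@x-b)**2))
def get(n):
    s=readout.observe(); c=cams.read_camera(n)
    if n=="wrist":
        T=np.eye(4);T[:3,:3]=R.from_euler("xyz",s["tool_rot"]).as_matrix();T[:3,3]=s["tool_pos"]
        return c,np.linalg.inv(T@c["T_tool_cam"])
    return c,c["world_to_cam"]
def crop(c,f,u0,v0,w,h,k):
    cv2.imwrite(f,cv2.resize(c["color"][v0:v0+h,u0:u0+w,::-1],None,fx=k,fy=k,interpolation=cv2.INTER_CUBIC))
E
python3 - <<'E'
from h import *
c,T=get("top"); crop(c,"pics/t1.png",215,165,190,140,4)
for uv,z in [((298,243),.05),((276,263),.108)]: print(atz(c,T,uv,z))
c,T=get("scene"); crop(c,"pics/s1.png",230,170,160,150,4)
for uv,z in [((335,252),.05),((365,248),.108)]: print(atz(c,T,uv,z))
E
```

```text
[0.58842139 0.03714281 0.05      ]
[0.53265221 0.08840968 0.108     ]
[0.58727221 0.03389528 0.05      ]
[0.53848664 0.08912698 0.108     ]
```

View pics/t1.png

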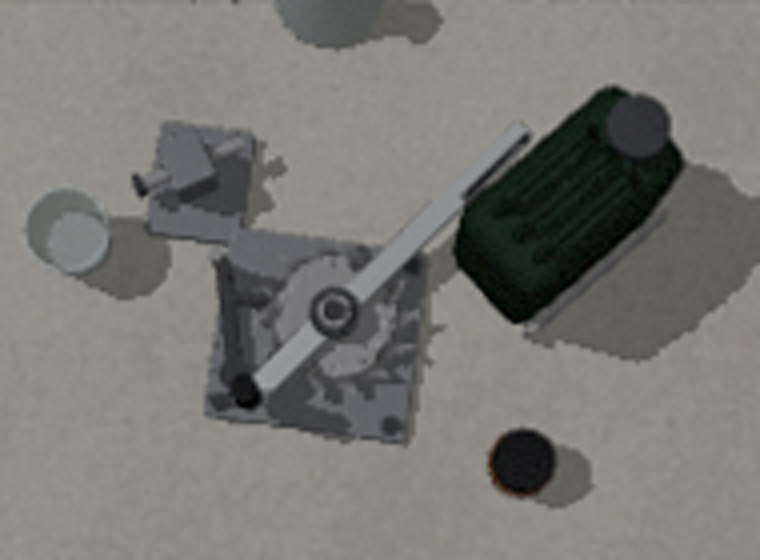

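View pics/s1.png

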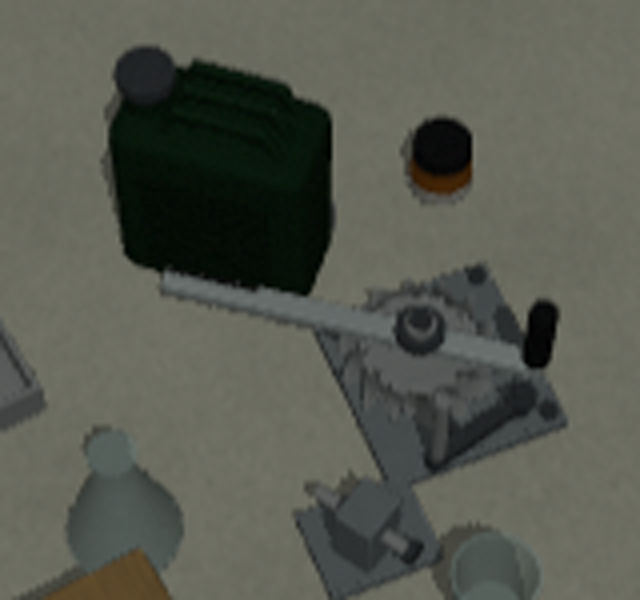

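```bash
python3 - <<'E'
from h import *
s=readout.observe(); M=R.from_euler("xyz",s["tool_rot"]).as_matrix(); print(M.round(3))
c,T=get("top")
f=lambda u,v:(215+u/4,165+v/4)
pts=[atz(c,T,f(*p),.012)[:2] for p in [(207,416),(408,443),(427,255)]]
print(pts)
e=pts[0]-pts[1];print(np.arctan2(-e[0],e[1]),np.linalg.norm(e)); e=pts[2]-pts[1];print(np.arctan2(e[1],e[0]),np.linalg.norm(e))
for n,p,z in [("can",(555,215),.17),("hub",(333,310),.055),("end",(523,130),.048)]: print(n,atz(c,T,f(*p),z))
o=atz(c,T,f(333,310),.055)
# project pin
for pt in [(.618,.108,.1),(.618,.108,.035)]:
    print(P(c,T,pt), (P(c,T,pt)-[215,165])*4)
c,T=get("scene")
for pt in [(.618,.108,.1),(.618,.108,.035)]:
    print(P(c,T,pt), (P(c,T,pt)-[230,170])*4)
E
```

```text
[[-0.     0.318 -0.948]
 [ 0.001 -0.948 -0.318]
 [-1.    -0.001 -0.   ]]
[array([0.52610924, 0.11730528]), array([ 0.50914141, -0.01110204]), array([ 0.63054544, -0.02329264])]
-0.13137957314181353 0.12952353760352045
-0.10007797962998026 0.12201454355215051
can [ 0.63000701 -0.09377622  0.17      ]
hub [0.58904403 0.03643153 0.055     ]
end [ 0.70559065 -0.08354474  0.048     ]
[268.50297554 228.22591654] [214.01190216 252.90366617]
[270.25931443 232.11721736] [221.03725772 268.46886946]
[341.20871994 270.08449629] [444.83487977 400.33798515]
[339.96823651 282.67596011] [439.87294606 450.70384044]
```

```bash
python3 -m inch '22 33 0 0 1;22 33 0 0 1;22 33 0 0 1;22 33 0 0 1;22 33 0 0 1;22 33 0 0 1;22 33 0 0 1;22 33 0 0 1' 20; python3 -m inch '22 33 0 0 1;22 33 0 0 1;22 33 0 0 1;22 33 0 0 1;22 33 0 0 1;22 33 0 0 1;22 33 0 0 1;22 33 0 0 1'
```

```text
time: 1.02
tool_pos: [0.3436, -0.2319, 0.405]
tool_rot: [2.01, 1.57, -0.808]
contact_force: [1.4, -0.5, -0.2]
opening: 0.0917
time: 1.68
tool_pos: [0.5197, 0.0323, 0.4049]
tool_rot: [2.321, 1.57, -0.497]
contact_force: [0.9, -1.5, 0.2]
opening: 0.0916
```

```bash
python3 -m inch '20 0 0 0 1;0 0 0 0 0.5;0 0 0 0 0.5'; python3 - <<'E'
from h import *
c,T=get("wrist");cv2.imwrite("pics/w1.png",c["color"][:,:,::-1]);np.save("w1.npy",T)
print(readout.observe()["contact_force"])
E
```

```text
time: 1.93
tool_pos: [0.5394, 0.0307, 0.4041]
tool_rot: [-0.12, 1.57, -2.936]
contact_force: [0.4, 0.1, -0.2]
opening: 0.0828
[-1.38776318 -0.81495234 -0.65615479]
```

View pics/w1.png

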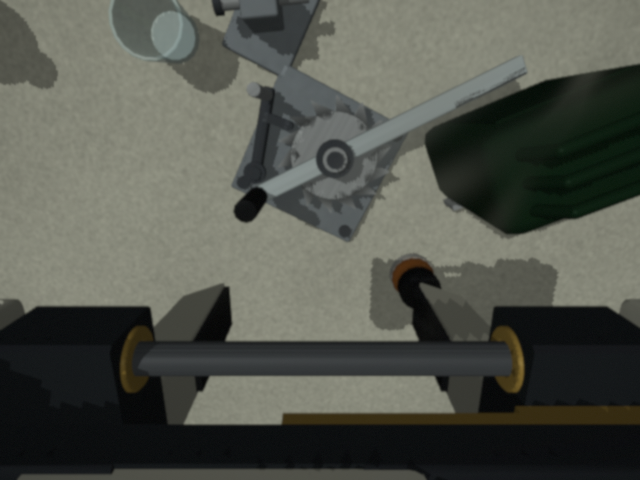

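Wrist view 1: the hub is at (335,158), the peg runs from about (262,193) at its foot to (243,211) at its top, and the pin top is at (253,89). I'll take a second position for the baseline.

```bash
python3 -m inch '15 35 0 0 0.5;15 35 0 0 0.5;0 0 0 0 0.5;0 0 0 0 0.5'; python3 - <<'E'
from h import *
c,T=get("wrist");cv2.imwrite("pics/w2.png",c["color"][:,:,::-1]);np.save("w2.npy",T)
crop(c,"pics/w2c.png",200,60,200,150,4)
c["color"]=cv2.imread("pics/w1.png")[:,:,::-1];crop(c,"pics/w1c.png",200,60,200,150,4)
E
```

```text
time: 2.32
tool_pos: [0.5686, 0.1007, 0.4047]
tool_rot: [0.114, 1.57, -2.702]
contact_force: [-1.0, -1.0, 0.5]
opening: 0.0524
```

View pics/w2.png

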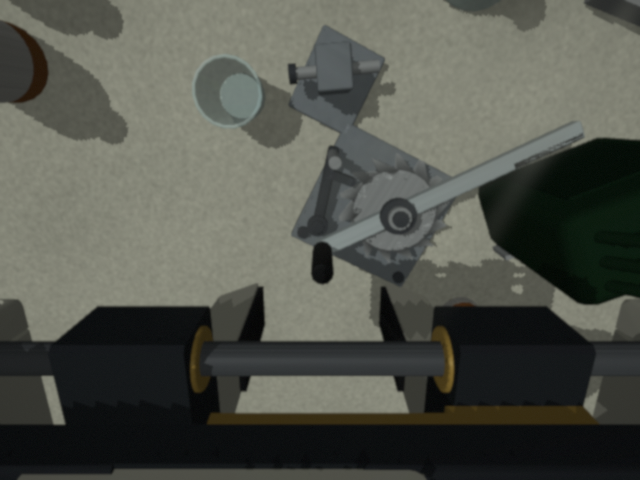

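View pics/w1c.png

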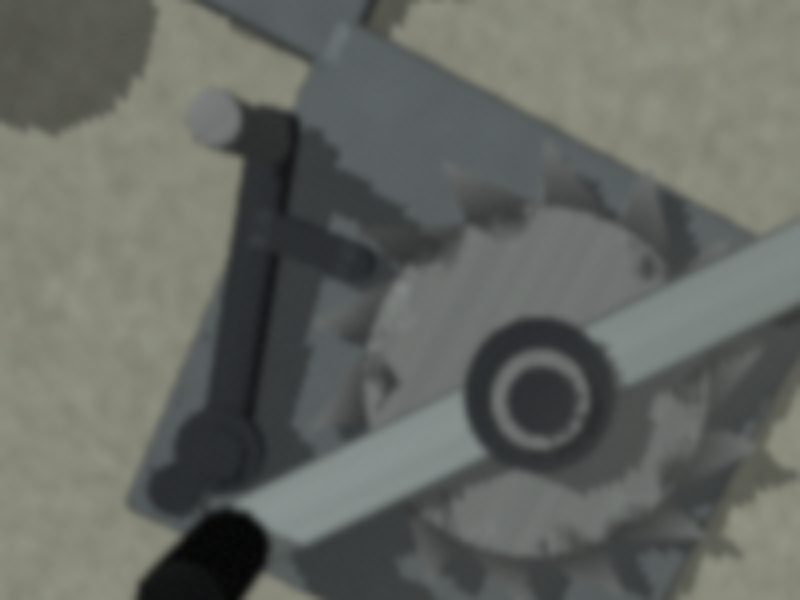

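View pics/w2c.png

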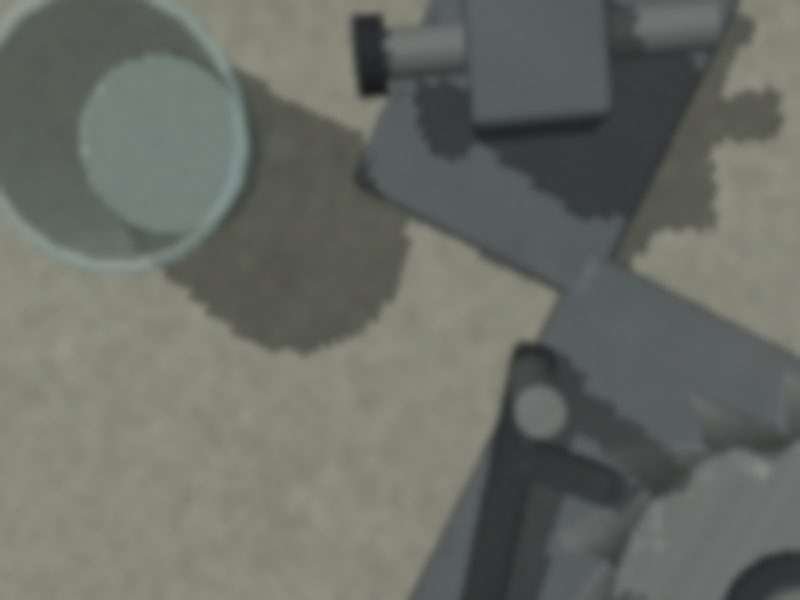

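```bash
python3 - <<'E'
from h import *
c,_=get("wrist");T1=np.load("w1.npy");T2=np.load("w2.npy")
for n,a,b in [("pin",(253.75,89.5),(335,163)),("hub",(335.25,159),(400,217)),("peg",(243,211),(322,273)),("keeperend",(522,66),(579,130))]:
    x,r=tri([ray(c,T1,a),ray(c,T2,b)]); print(n,x.round(4),r.round(4))
print(atz(c,T1,(253.7,171),.035))
ct,T=get("top");cs,Ts=get("scene")
# refined pin with fixed camera
print(tri([ray(c,T1,(253.75,89.5)),ray(c,T2,(335,163)),ray(ct,T,(215+220/4,165+257/4)),ray(cs,Ts,(230+440/4,170+402/4))]))
E
```

```text
pin [0.6187 0.108  0.0989] 0.0
hub [0.5887 0.0362 0.0579] 0.0001
peg [0.5367 0.091  0.1096] 0.0004
keeperend [ 0.7062 -0.0844  0.0424] 0.0
[0.55305151 0.10099674 0.035     ]
(array([0.61819879, 0.10662654, 0.09500542]), np.float64(0.0011752607041634708))
```

Checks: the pin top is at z = 0.099 (should be 0.100), the peg radius is 75.5 mm (75), and the pivot–pin distance is 67.6 mm (67.7), giving a lift of about 0.107 with the stand at yaw −0.13. These all agree. I'll go over the pin, biased 2 mm outward in +y.

```bash
python3 -m inch '25 5 0 0 0.5;25 4.5 0 0 0.5;0 0 -35 0 0.5;0 0 -35 0 0.5;0 0 0 0 0.5;0 0 0 0 0.5'; python3 - <<'E'
from h import *
c,T=get("wrist");cv2.imwrite("pics/w3.png",c["color"][:,:,::-1])
s=readout.observe();print(s["tool_pos"],s["contact_force"])
print(P(c,T,(.6187,.108,.1)))
E
```

```text
time: 3.02
tool_pos: [0.6186, 0.1087, 0.3336]
tool_rot: [-0.228, 1.566, -3.048]
contact_force: [-0.6, -0.5, 1.5]
opening: 0.0461
[0.61915985 0.10894118 0.33586713] [ 1.172371   -0.57060999  0.83573847]
[324.68816248 260.25162643]
```

View pics/w3.png

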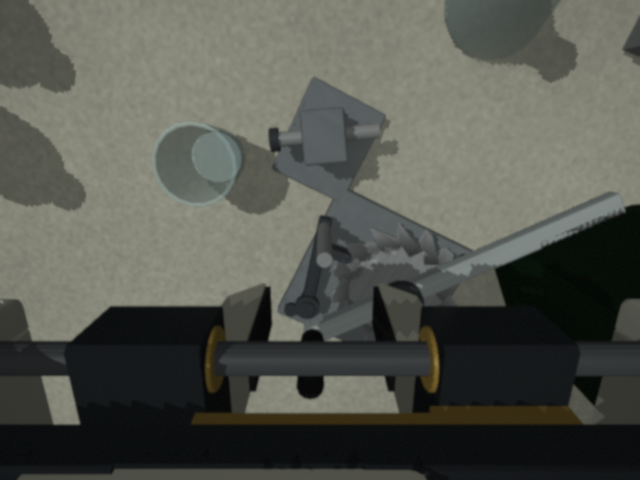

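The pin top is at (325,259) and the prediction was (324.7,260.3), so they match. I'll descend and close gently.

```bash
python3 -m inch '0 1 -35 0 0.5;0 0 -35 0 0.5;0 0 -19 0 0.5;0 0 0 0 0.5' 5; python3 -m inch '0 0 0 0 0.2;0 0 0 0 0.2;0 0 0 0 0.1;0 0 0 0 0.1' 5; python3 -m inch '0 0 0 0 0;0 0 0 0 0;0 0 0 0 0' 5
```

```text
time: 3.4
tool_pos: [0.6184, 0.1104, 0.2441]
tool_rot: [-0.239, 1.567, -3.058]
contact_force: [-0.3, -0.2, -0.5]
opening: 0.0459
time: 3.73
tool_pos: [0.6197, 0.1108, 0.2482]
tool_rot: [2.854, 1.567, 0.036]
contact_force: [-0.9, -0.0, -0.3]
opening: 0.0239
time: 3.98
tool_pos: [0.6196, 0.1106, 0.2468]
tool_rot: [2.702, 1.568, -0.116]
contact_force: [1.8, -1.1, 3.5]
opening: 0.01
```

```bash
python3 -m inch '0 0 0 0 0;-0.6 4.3 0 0 0;-1 4.3 0 0 0;-1.3 4 0 0 0' 12; python3 -m inch '-1.6 4 0 0 0;-1.9 4 0 0 0;-2 3.6 0 0 0;0 0 0 0 0;0 0 0 0 0'
```

```text
time: 4.32
tool_pos: [0.6169, 0.1231, 0.2467]
tool_rot: [2.607, 1.568, -0.211]
contact_force: [2.0, -2.2, 5.2]
opening: 0.0094
time: 4.73
tool_pos: [0.611, 0.1355, 0.2466]
tool_rot: [3.025, 1.569, 0.207]
contact_force: [1.6, -0.4, 5.3]
opening: 0.0094
```

```bash
python3 -m inch '0 0 0 0 0.4;0 0 0 0 0.4;0 0 0 0 0.4;0 0 20 0 0.4;0 0 40 0 0.4;0 0 20 0 0.4;0 0 0 0 0.4'; python3 - <<'E'
from h import *
c,T=get("wrist");cv2.imwrite("pics/w4.png",c["color"][:,:,::-1])
s=readout.observe();print(s["tool_pos"],s["contact_force"],s["qpos"][5])
c,T=get("top"); crop(c,"pics/t4.png",215,165,190,140,4)
E
```

```text
time: 5.32
tool_pos: [0.6116, 0.1352, 0.3308]
tool_rot: [2.927, 1.562, 0.109]
contact_force: [0.7, -0.1, 0.8]
opening: 0.0366
[0.61100219 0.13512805 0.32816669] [-0.62556582  0.49755795 -0.58621444] 1.342209470634731
```

View pics/w4.png

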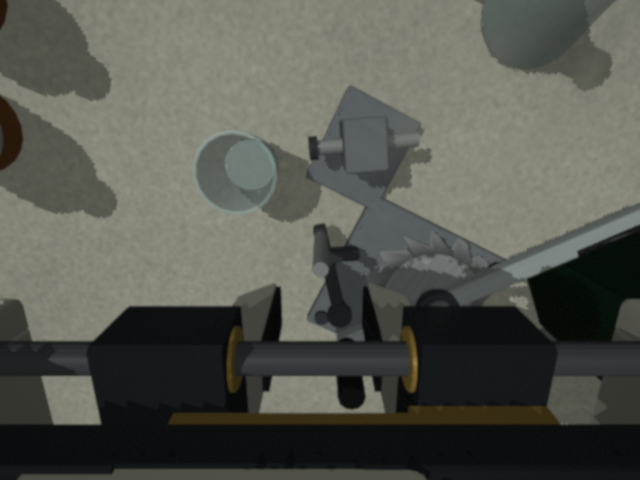

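The pawl is swung out and the pin top is at (320,262). Next, over the crank peg, turning the jaws to keep the body away from the can.

```bash
python3 -m inch '-25 -15 0 -0.12 0.4;-25 -15 0 -0.12 0.4;-24 -15.5 0 -0.12 0.4;0 0 0 -0.12 0.4;0 0 0 0 0.4;0 0 0 0 0.4'; python3 - <<'E'
from h import *
c,T=get("wrist");cv2.imwrite("pics/w5.png",c["color"][:,:,::-1])
s=readout.observe();print(s["tool_pos"],s["contact_force"],R.from_euler("xyz",s["tool_rot"]).as_matrix().round(3))
print(P(c,T,(.5366,.0905,.108)),P(c,T,(.611,.135,.1)))
E
```

```text
time: 5.92
tool_pos: [0.5366, 0.0894, 0.3248]
tool_rot: [0.148, 1.569, 3.137]
contact_force: [0.5, 0.2, 0.1]
opening: 0.0365
[0.53694941 0.08962265 0.32489988] [ 0.48087857  0.56320749 -0.15650625] [[-0.001 -0.152 -0.988]
 [ 0.    -0.988  0.152]
 [-1.     0.     0.001]]
[320.99526651 271.72102863] [214.27295823 146.48236214]
```

View pics/w5.png

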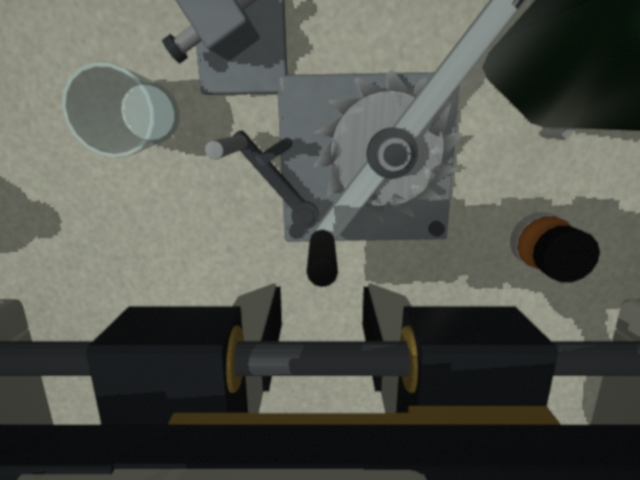

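The peg top centre is at (322,270) and the prediction was (321,272). Descend.

```bash
python3 -m inch '0 0 -30 0 0.4;0 0 -30 0 0.4;0 0 -21 0 0.4;0 0 0 0 0.4;0 0 0 0 0.4' 5; python3 -m inch '0 0 0 0 0.15;0 0 0 0 0.15;0 0 0 0 0;0 0 0 0 0;0 0 0 0 0' 8
```

```text
time: 6.38
tool_pos: [0.5369, 0.0898, 0.2437]
tool_rot: [0.182, 1.568, -3.114]
contact_force: [0.5, 0.9, 0.7]
opening: 0.0365
time: 6.8
tool_pos: [0.5371, 0.0894, 0.246]
tool_rot: [-3.071, 1.568, -0.085]
contact_force: [0.3, -1.9, 6.3]
opening: 0.0178
```

```bash
python3 - <<'E'
import numpy as np
h=np.array([588.7,36.2]);p=None
for a in np.r_[-.06,np.arange(.05,1.0,.1),.98,1.0,1.02,1.04,1.06,1.1,1.15,1.2,1.25]:
    f=np.radians(137.55)+a; q=h+75*np.array([np.cos(f),np.sin(f)]); print(round(a,2),q.round(1),None if p is None else (q-p).round(1)); p=q
E
```

```text
-0.06 [536.5  90. ] None
0.05 [530.9  84. ] [-5.6 -6.1]
0.15 [526.4  78. ] [-4.5 -6. ]
0.25 [522.6  71.6] [-3.9 -6.4]
0.35 [519.4  64.8] [-3.2 -6.8]
0.45 [516.9  57.7] [-2.5 -7.1]
0.55 [515.1  50.4] [-1.8 -7.3]
0.65 [514.  43.] [-1.1 -7.4]
0.75 [513.7  35.5] [-0.3 -7.5]
0.85 [514.1  28. ] [ 0.4 -7.5]
0.95 [515.3  20.6] [ 1.2 -7.4]
0.98 [515.8  18.4] [ 0.5 -2.2]
1.0 [516.2  17. ] [ 0.4 -1.5]
1.02 [516.6  15.5] [ 0.4 -1.4]
1.04 [517.   14.1] [ 0.4 -1.4]
1.06 [517.5  12.7] [ 0.5 -1.4]
1.1 [518.5   9.8] [ 1.  -2.8]
1.15 [519.9   6.4] [ 1.4 -3.5]
1.2 [521.5   3. ] [ 1.6 -3.4]
1.25 [ 5.232e+02 -4.000e-01] [ 1.7 -3.3]
```

```bash
python3 -m inch '0 0 0 0 0;-2.8 -3 0 0 0;-2.8 -3 0 0 0' 25;  python3 -m inch '-2.3 -3 0 0 0;-2.2 -3 0 0 0;-2 -3.2 0 0 0;-1.9 -3.2 0 0 0;0 0 0 0 0'
```

```text
time: 7.05
tool_pos: [0.532, 0.0844, 0.246]
tool_rot: [-2.569, 1.565, 0.417]
contact_force: [4.0, 7.9, 4.1]
opening: 0.0174
time: 7.47
tool_pos: [0.5222, 0.0723, 0.2459]
tool_rot: [-1.685, 1.568, 1.301]
contact_force: [-2.5, 8.3, 9.5]
opening: 0.0172
```

```bash
python3 -m inch '-3.2 -6.8 1 0 0;-2.5 -7.1 0 0 0;-1.8 -7.3 0 0 0;-1.1 -7.4 0 0 0;0 0 0 0 0'; python3 -m inch '-0.3 -7.5 0 0 0;0.4 -7.5 0 0 0;0.3 -2 0 0 0;0 0 0 0 0;0 0 0 0 0'
```

```text
time: 7.88
tool_pos: [0.5125, 0.043, 0.246]
tool_rot: [-0.275, 1.566, 2.711]
contact_force: [-7.2, 4.1, 6.9]
opening: 0.0173
time: 8.3
tool_pos: [0.5134, 0.0261, 0.246]
tool_rot: [-0.243, 1.568, 2.743]
contact_force: [-4.9, 4.4, 5.1]
opening: 0.0176
```

```bash
python3 -m inch '-0.6 -1.5 0 0 0;0.2 -1.5 0 0 0;0.2 -1.5 0 0 0;0.2 -1.5 0 0 0;0 0 0 0 0'; python3 -m inch '0.3 -1 0 0 0;0.3 -1 0 0 0;0 0 0 0 0;0 0 0 0 0'
```

```text
time: 8.72
tool_pos: [0.5136, 0.0206, 0.246]
tool_rot: [-0.585, 1.568, 2.401]
contact_force: [-3.8, 6.6, 5.1]
opening: 0.0175
time: 9.05
tool_pos: [0.514, 0.0186, 0.246]
tool_rot: [-0.479, 1.567, 2.507]
contact_force: [-3.6, 6.9, 5.1]
opening: 0.0174
```

```bash
python3 -m inch '0.2 -0.7 0 0 0;0 0 0 0 0;0 0 0 0 0'; python3 -m inch '0.2 -0.7 0 0 0;0 0 0 0 0;0 0 0 0 0'; python3 -m inch '0.2 -0.7 0 0 0;0 0 0 0 0;0 0 0 0 0';
```

```text
time: 9.3
tool_pos: [0.5143, 0.018, 0.246]
tool_rot: [-0.511, 1.567, 2.476]
contact_force: [-4.7, 6.4, 5.2]
opening: 0.0179
time: 9.55
tool_pos: [0.5145, 0.0173, 0.246]
tool_rot: [-0.506, 1.568, 2.48]
contact_force: [-3.8, 6.0, 5.2]
opening: 0.0177
time: 9.8
tool_pos: [0.5146, 0.0166, 0.246]
tool_rot: [-0.478, 1.567, 2.508]
contact_force: [-4.9, 7.2, 5.3]
opening: 0.0175
```

```bash
python3 - <<'E'
from h import *
c,T=get("top"); crop(c,"pics/t6.png",215,165,190,140,4)
E
```

```text
(no output)
```

View pics/t6.png

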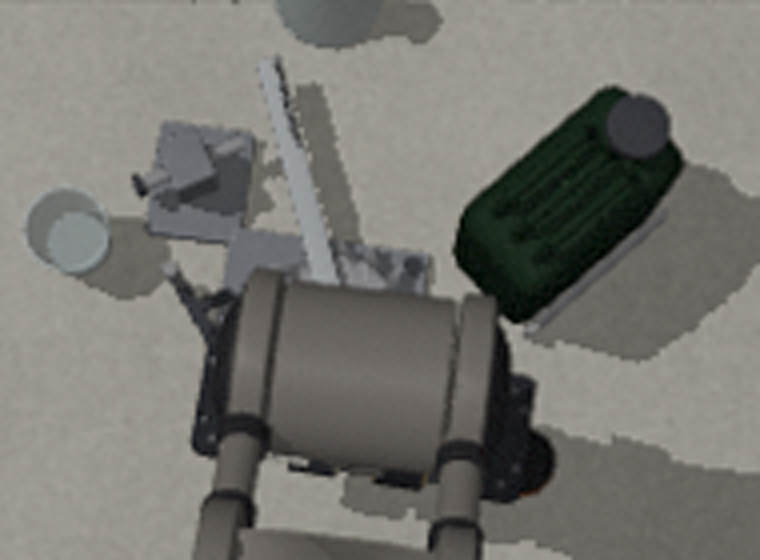

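The top view shows the keeper arm at about (290,145), short of the screw tip at (250,145). That leaves roughly 15 mm at the screw, or about 9 mm at the peg.

```bash
python3 -m inch '0.2 -0.8 0 0 0;0.2 -0.8 0 0 0;0.2 -0.8 0 0 0;0.2 -0.8 0 0 0;0 0 0 0 0;0 0 0 0 0'; python3 -m inch '0.2 -0.6 0 0 0;0.2 -0.6 0 0 0;0 0 0 0 0;0 0 0 0 0';  python3 -m inch '0.2 -0.6 0 0 0;0 0 0 0 0;0 0 0 0 0'
```

```text
time: 10.35
tool_pos: [0.5154, 0.0134, 0.246]
tool_rot: [-0.451, 1.567, 2.535]
contact_force: [-5.0, 6.7, 6.3]
opening: 0.0175
time: 10.68
tool_pos: [0.5159, 0.0121, 0.246]
tool_rot: [-0.5, 1.567, 2.486]
contact_force: [-3.6, 7.3, 5.9]
opening: 0.0172
time: 10.93
tool_pos: [0.516, 0.0116, 0.246]
tool_rot: [-0.491, 1.567, 2.496]
contact_force: [-4.6, 7.1, 6.3]
opening: 0.0178
```

```bash
python3 -m inch '0.2 -0.5 0 0 0;0 0 0 0 0;0 0 0 0 0'; python3 -m inch '0.2 -0.5 0 0 0;0 0 0 0 0;0 0 0 0 0';  python3 -m inch '0.2 -0.5 0 0 0;0 0 0 0 0;0 0 0 0 0'; python3 - <<'E'
from h import *
c,T=get("top"); crop(c,"pics/t7.png",245,175,50,50,10)
c,T=get("scene"); crop(c,"pics/s7.png",270,240,90,90,6)
E
```

```text
time: 11.18
tool_pos: [0.5163, 0.0111, 0.246]
tool_rot: [-0.509, 1.567, 2.477]
contact_force: [-4.0, 6.9, 5.7]
opening: 0.0175
time: 11.43
tool_pos: [0.5164, 0.0106, 0.246]
tool_rot: [-0.489, 1.567, 2.497]
contact_force: [-4.2, 7.3, 5.8]
opening: 0.0174
time: 11.68
tool_pos: [0.5167, 0.0101, 0.246]
tool_rot: [-0.506, 1.567, 2.48]
contact_force: [-5.0, 7.2, 6.8]
opening: 0.0174
```

View pics/t7.png

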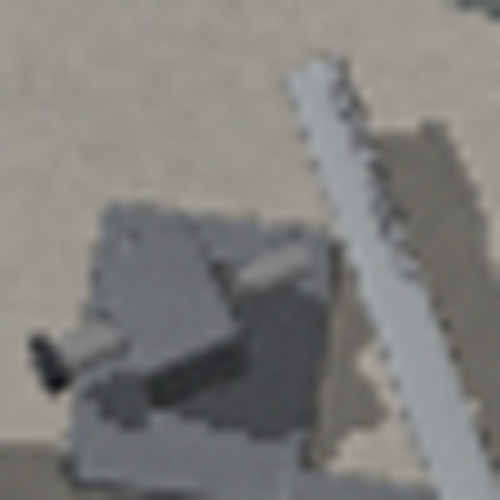

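View pics/s7.png

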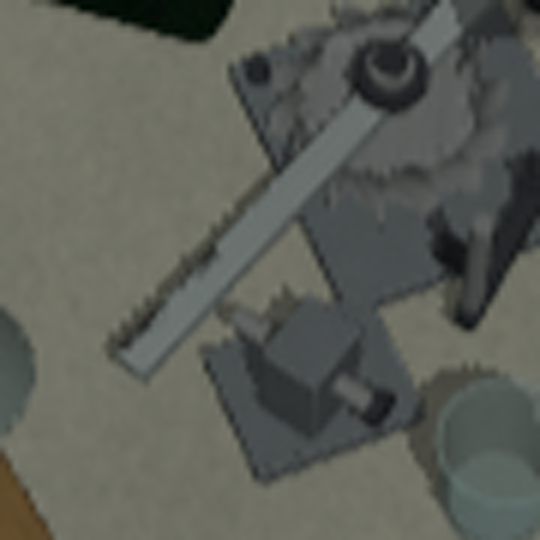

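There is still a gap of about 3 px (7–8 mm) between the screw tip at (308,255) in the crop and the arm edge at about (342,250). The force is flat at about 8 N. Continue.

```bash
python3 -m inch '0.2 -0.7 0 0 0;0.3 -0.7 0 0 0;0.3 -0.7 0 0 0;0 0 0 0 0;0 0 0 0 0'; python3 -m inch '0.2 -0.5 0 0 0;0 0 0 0 0;0 0 0 0 0';  python3 -m inch '0.2 -0.5 0 0 0;0 0 0 0 0;0 0 0 0 0'
```

```text
time: 12.2
tool_pos: [0.5175, 0.0079, 0.246]
tool_rot: [-0.502, 1.568, 2.484]
contact_force: [-3.7, 6.4, 6.9]
opening: 0.0175
time: 12.45
tool_pos: [0.5177, 0.0075, 0.246]
tool_rot: [-0.49, 1.567, 2.496]
contact_force: [-4.2, 5.8, 5.9]
opening: 0.0175
time: 12.7
tool_pos: [0.5179, 0.007, 0.246]
tool_rot: [-0.496, 1.567, 2.491]
contact_force: [-3.7, 6.9, 5.3]
opening: 0.0172
```

```bash
python3 -m inch '0.2 -0.4 0 0 0;0 0 0 0 0;0 0 0 0 0'; python3 - <<'E'
from h import *
c,T=get("top"); crop(c,"pics/t8.png",245,175,50,50,10)
E
```

```text
time: 12.95
tool_pos: [0.5181, 0.0066, 0.246]
tool_rot: [-0.521, 1.567, 2.465]
contact_force: [-4.4, 6.6, 6.0]
opening: 0.0174
```

View pics/t8.png

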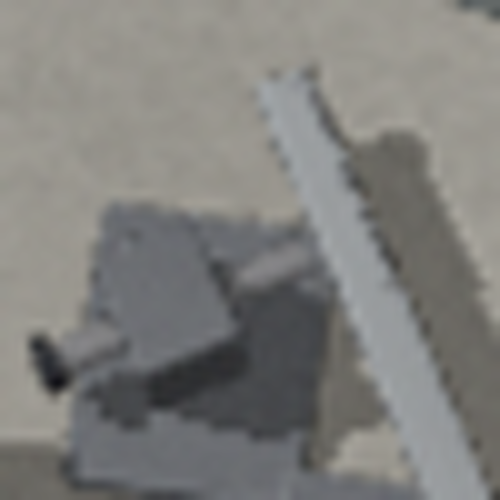

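The screw tip at (308,253) is now about 1 px from the arm edge. Fine steps from here.

```bash
python3 -m inch '0.1 -0.3 0 0 0;0 0 0 0 0;0 0 0 0 0'; python3 -m inch '0.1 -0.3 0 0 0;0 0 0 0 0;0 0 0 0 0';python3 -m inch '0.1 -0.3 0 0 0;0 0 0 0 0;0 0 0 0 0'
```

```text
time: 13.25
tool_pos: [0.5182, 0.0063, 0.246]
tool_rot: [-0.524, 1.567, 2.463]
contact_force: [-4.8, 7.3, 5.1]
opening: 0.0171
time: 13.5
tool_pos: [0.5183, 0.006, 0.246]
tool_rot: [-0.528, 1.567, 2.458]
contact_force: [-4.0, 8.1, 5.1]
opening: 0.0176
time: 13.75
tool_pos: [0.5184, 0.0057, 0.246]
tool_rot: [-0.522, 1.567, 2.465]
contact_force: [-3.6, 7.1, 6.0]
opening: 0.0177
```

```bash
python3 -m inch '0.1 -0.3 0 0 0;0 0 0 0 0;0 0 0 0 0'; python3 -m inch '0.1 -0.3 0 0 0;0 0 0 0 0;0 0 0 0 0'
```

```text
time: 14.0
tool_pos: [0.5185, 0.0055, 0.246]
tool_rot: [-0.529, 1.567, 2.457]
contact_force: [-5.5, 8.6, 7.0]
opening: 0.0174
time: 14.25
tool_pos: [0.5185, 0.0052, 0.246]
tool_rot: [-0.514, 1.567, 2.472]
contact_force: [-4.2, 6.9, 7.1]
opening: 0.0177
```

```bash
python3 -m inch '0.1 -0.3 0 0 0;0 0 0 0 0;0 0 0 0 0'
```

```text
time: 14.5
tool_pos: [0.5187, 0.0049, 0.246]
tool_rot: [-0.529, 1.567, 2.457]
contact_force: [-3.3, 7.8, 6.1]
opening: 0.0176
```

```bash
python3 -m inch '0.1 -0.3 0 0 0;0 0 0 0 0;0 0 0 0 0'
```

```text
time: 14.75
tool_pos: [0.5187, 0.0046, 0.246]
tool_rot: [-0.523, 1.567, 2.463]
contact_force: [-4.9, 7.0, 5.4]
opening: 0.0175
```

```bash
python3 -m inch '0.1 -0.3 0 0 0;0 0 0 0 0;0 0 0 0 0'
```

```text
time: 15.0
tool_pos: [0.5188, 0.0044, 0.246]
tool_rot: [-0.566, 1.567, 2.421]
contact_force: [-4.5, 9.2, 6.7]
opening: 0.0177
```

```bash
python3 -m inch '0 0 0 0 0'; python3 -m inch '0.1 -0.2 0 0 0;0 0 0 0 0;0 0 0 0 0'; python3 - <<'E'
from h import *
c,T=get("top"); crop(c,"pics/t9.png",245,175,50,50,10)
E
```

```text
time: 15.08
tool_pos: [0.5188, 0.0045, 0.246]
tool_rot: [-0.569, 1.567, 2.417]
contact_force: [-4.9, 9.9, 6.0]
opening: 0.0174
time: 15.33
tool_pos: [0.5188, 0.0044, 0.246]
tool_rot: [-0.593, 1.567, 2.393]
contact_force: [-4.7, 9.6, 7.0]
opening: 0.0177
```

View pics/t9.png

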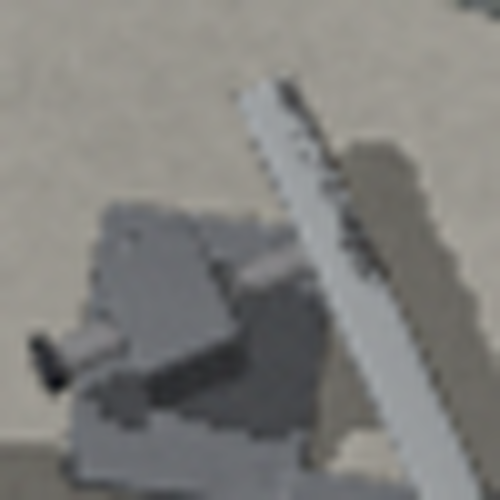

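The arm is now touching the screw at (305,262). Fy has risen from about 7 to 9.7 N and the tool no longer advances. I'm aiming for about +7 N at the peg.

```bash
python3 -m inch '0.1 -0.3 0 0 0;0 0 0 0 0'
```

```text
time: 15.55
tool_pos: [0.5189, 0.0043, 0.246]
tool_rot: [-0.63, 1.566, 2.356]
contact_force: [-4.7, 10.8, 7.2]
opening: 0.0174
```

```bash
python3 -m inch '0.1 -0.3 0 0 0;0 0 0 0 0'
```

```text
time: 15.72
tool_pos: [0.5189, 0.0042, 0.246]
tool_rot: [-0.653, 1.566, 2.333]
contact_force: [-5.0, 12.9, 6.8]
opening: 0.0174
```

```bash
python3 -m inch '0.1 -0.3 0 0 0;0 0 0 0 0'
```

```text
time: 15.88
tool_pos: [0.5189, 0.0041, 0.246]
tool_rot: [-0.682, 1.565, 2.304]
contact_force: [-6.9, 13.1, 8.1]
opening: 0.0175
```

```bash
python3 -m inch '0.1 -0.3 0 0 0;0 0 0 0 0;0 0 0 0 0;0 0 0 0 0'
```

```text
time: 16.22
tool_pos: [0.519, 0.004, 0.246]
tool_rot: [-0.701, 1.565, 2.285]
contact_force: [-5.8, 15.1, 8.6]
opening: 0.0178
```

```bash
python3 -m inch '0 0 0 0 0;0 0 0 0 0'
```

```text
time: 16.38
tool_pos: [0.519, 0.004, 0.246]
tool_rot: [-0.693, 1.565, 2.293]
contact_force: [-6.6, 14.2, 8.5]
opening: 0.0171
```

The tangential rise of about 7.5 N means roughly 4.5–5 N on the screw, held for over 0.3 s. Relax and let go.

```bash
python3 -m inch '-0.2 0.5 0 0 0;-0.2 0.5 0 0 0;0 0 0 0 0' 5; python3 -m inch '0 0 0 0 0.4;0 0 0 0 0.4;0 0 0 0 0.4;0 0 0 0 0.4;0 0 0 0 0.4'; python3 -m inch '0 0 20 0 0.4;0 0 40 0 0.4;0 0 20 0 0.4;0 0 0 0 0.4'; python3 - <<'E'
from h import *
c,T=get("wrist");cv2.imwrite("pics/w9.png",c["color"][:,:,::-1]);np.save("w9.npy",T)
c,T=get("top"); crop(c,"pics/t10.png",215,165,190,140,4)
print(readout.observe()["contact_force"],readout.observe()["tool_pos"])
E
```

```text
time: 16.63
tool_pos: [0.519, 0.0042, 0.2459]
tool_rot: [-0.752, 1.567, 2.233]
contact_force: [-3.6, 9.7, 4.6]
opening: 0.0174
time: 17.05
tool_pos: [0.52, 0.0024, 0.2457]
tool_rot: [1.518, 1.571, -1.78]
contact_force: [-0.3, -0.3, 1.3]
opening: 0.037
time: 17.38
tool_pos: [0.5211, 0.0023, 0.3303]
tool_rot: [3.139, 1.562, -0.159]
contact_force: [1.5, -0.4, 0.6]
opening: 0.0369
[-0.32455127 -0.27472521 -0.90169765] [0.51993371 0.00246311 0.3262536 ]
```

View pics/w9.png

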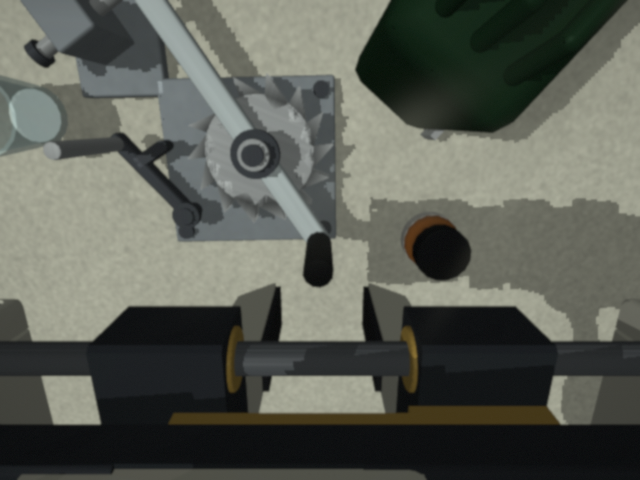

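View pics/t10.png

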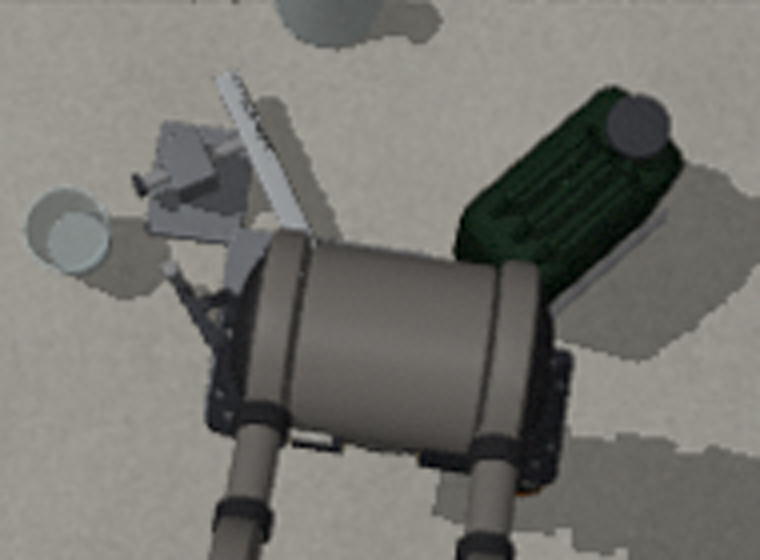

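The arm rests on the screw and everything else is unmoved; the pin top shows at (53,151) in the wrist view. Back over the pin.

```bash
python3 -c "
from h import *
c,_=get('wrist');T=np.load('w9.npy');print(P(c,T,(.611,.1355,.1)),atz(c,T,(53,151),.1))"
python3 -m inch '22 32 0 0.12 0.4;22 33 0 0.12 0.4;23 34 0 0.12 0.4;23 34 0 0.04 0.4;0 0 0 0 0.4;0 0 0 0 0.4'; python3 - <<'E'
from h import *
c,T=get("wrist");cv2.imwrite("pics/w10.png",c["color"][:,:,::-1])
print(P(c,T,(.611,.1355,.1)),atz(c,T,P(c,T,(.611,.1355,.1)),.1))
s=readout.observe();print(s["contact_force"],s["tool_pos"])
E
```

```text
[ 51.05869039 147.60070788] [0.60913697 0.13510795 0.1       ]
time: 18.03
tool_pos: [0.6101, 0.1374, 0.3229]
tool_rot: [-0.115, 1.567, -3.01]
contact_force: [-0.8, 0.1, -0.3]
opening: 0.0363
[326.81603882 266.34042505] [0.611  0.1355 0.1   ]
[-0.94112656 -0.78136356 -0.70772231] [0.60967083 0.13613392 0.32330733]
```

View pics/w10.png

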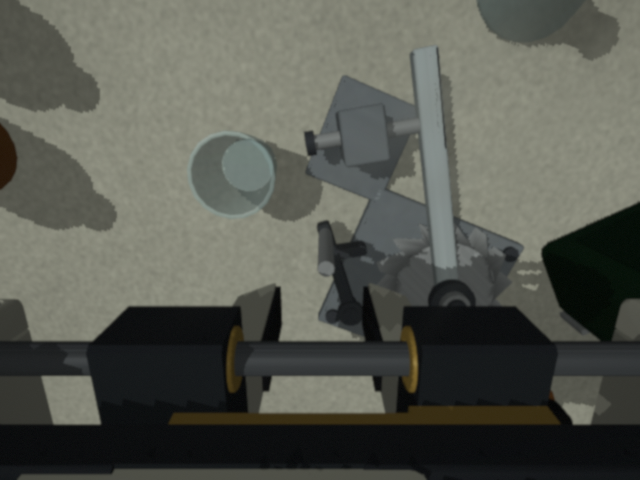

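The pin top is at (326,268) and the prediction was (327,266). Descend and grip.

```bash
python3 -m inch '0 0 -30 0 0.4;0 0 -30 0 0.4;0 -0.5 -18 0 0.4;0 0 0 0 0.4;0 0 0 0 0.4' 5; python3 -m inch '0 0 0 0 0.15;0 0 0 0 0.15;0 0 0 0 0;0 0 0 0 0;0 0 0 0 0' 6; python3 -m inch '0 0 0 0 0;0 0 0 0 0' 12
```

```text
time: 18.5
tool_pos: [0.6094, 0.1339, 0.2468]
tool_rot: [-0.07, 1.567, -2.969]
contact_force: [0.1, 0.4, 0.5]
opening: 0.0367
time: 18.92
tool_pos: [0.6101, 0.1351, 0.2486]
tool_rot: [2.976, 1.569, 0.079]
contact_force: [0.6, 0.5, 3.0]
opening: 0.0099
time: 19.08
tool_pos: [0.6102, 0.1352, 0.2486]
tool_rot: [2.921, 1.569, 0.024]
contact_force: [-1.1, -0.2, 5.2]
opening: 0.0096
```

```bash
python3 -m inch '1 -1.8 0 0 0;1 -1.8 0 0 0;1 -1.8 0 0 0;0.9 -1.8 0 0 0;0.9 -1.8 0 0 0;0.7 -1.8 0 0 0;0 0 0 0 0'; python3 -m inch '0.5 -1.2 0 0 0;0.4 -1 0 0 0;0 0 0 0 0;0 0 0 0 0'
```

```text
time: 19.67
tool_pos: [0.6159, 0.1246, 0.2485]
tool_rot: [-2.945, 1.569, 0.44]
contact_force: [1.9, 2.9, 7.0]
opening: 0.01
time: 20.0
tool_pos: [0.6167, 0.1225, 0.2484]
tool_rot: [-3.068, 1.569, 0.317]
contact_force: [2.1, 2.9, 5.1]
opening: 0.0097
```

```bash
python3 -m inch '0.2 -0.6 0 0 0;0.2 -0.6 0 0 0;0 0 0 0 0'; python3 -m inch '0.2 -0.6 0 0 0;0.2 -0.6 0 0 0;0 0 0 0 0';
```

```text
time: 20.25
tool_pos: [0.6171, 0.1213, 0.2485]
tool_rot: [-2.96, 1.569, 0.425]
contact_force: [0.6, 3.2, 5.3]
opening: 0.0094
time: 20.5
tool_pos: [0.6175, 0.1201, 0.2485]
tool_rot: [-2.967, 1.569, 0.419]
contact_force: [-0.3, 2.9, 4.7]
opening: 0.0097
```

```bash
python3 -m inch '0.2 -0.6 0 0 0;0 0 0 0 0;0 0 0 0 0'; python3 -m inch '0.1 -0.5 0 0 0;0 0 0 0 0;0 0 0 0 0'
```

```text
time: 20.75
tool_pos: [0.6177, 0.1195, 0.2484]
tool_rot: [-2.984, 1.569, 0.401]
contact_force: [0.6, 3.8, 5.9]
opening: 0.0097
time: 21.0
tool_pos: [0.6178, 0.1191, 0.2484]
tool_rot: [-2.977, 1.569, 0.408]
contact_force: [0.8, 2.4, 5.9]
opening: 0.0098
```

```bash
python3 -m inch '0.1 -0.4 0 0 0;0 0 0 0 0;0 0 0 0 0'; python3 -m inch '0.1 -0.4 0 0 0;0 0 0 0 0;0 0 0 0 0'
```

```text
time: 21.25
tool_pos: [0.6179, 0.1187, 0.2485]
tool_rot: [-3.007, 1.568, 0.378]
contact_force: [1.1, 3.1, 5.0]
opening: 0.0096
time: 21.5
tool_pos: [0.618, 0.1182, 0.2485]
tool_rot: [-2.999, 1.569, 0.387]
contact_force: [0.6, 3.1, 5.6]
opening: 0.0097
```

```bash
python3 -m inch '0.1 -0.4 0 0 0;0 0 0 0 0;0 0 0 0 0'; python3 -m inch '0.1 -0.4 0 0 0;0 0 0 0 0;0 0 0 0 0'
```

```text
time: 21.75
tool_pos: [0.6181, 0.1178, 0.2484]
tool_rot: [-2.988, 1.569, 0.397]
contact_force: [1.3, 3.4, 5.9]
opening: 0.0098
time: 22.0
tool_pos: [0.6182, 0.1175, 0.2484]
tool_rot: [-3.004, 1.568, 0.381]
contact_force: [1.1, 2.4, 4.3]
opening: 0.0097
```

```bash
python3 -m inch '0.1 -0.4 0 0 0;0 0 0 0 0;0 0 0 0 0'; python3 -m inch '0.1 -0.4 0 0 0;0 0 0 0 0;0 0 0 0 0'; python3 - <<'E'
from h import *
c,T=get("scene"); crop(c,"pics/s11.png",300,215,100,80,8)
E
```

```text
time: 22.25
tool_pos: [0.6183, 0.1171, 0.2485]
tool_rot: [-2.991, 1.568, 0.394]
contact_force: [1.8, 3.9, 4.9]
opening: 0.0095
time: 22.5
tool_pos: [0.6184, 0.1166, 0.2484]
tool_rot: [-3.023, 1.569, 0.362]
contact_force: [1.1, 3.2, 6.1]
opening: 0.0098
```

View pics/s11.png

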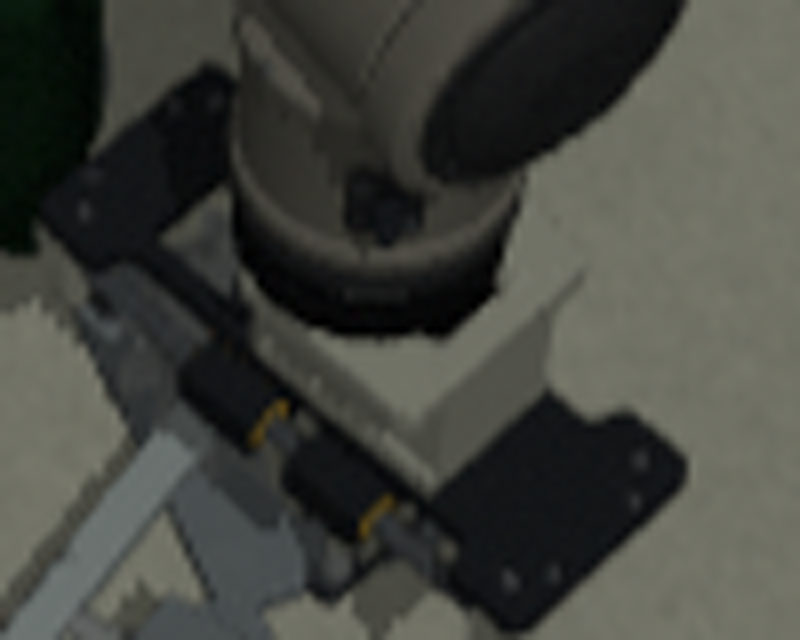

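The view is blocked by the gripper, so I'll keep feeling by force (lift ≈ 0.23, Fy baseline ≈ 3.1).

```bash
python3 -m inch '0.1 -0.4 0 0 0;0 0 0 0 0;0 0 0 0 0'; python3 -m inch '0.1 -0.4 0 0 0;0 0 0 0 0;0 0 0 0 0'
```

```text
time: 22.8
tool_pos: [0.6185, 0.1162, 0.2484]
tool_rot: [-3.025, 1.568, 0.361]
contact_force: [1.7, 3.2, 5.1]
opening: 0.0099
time: 23.05
tool_pos: [0.6186, 0.1159, 0.2484]
tool_rot: [-3.003, 1.569, 0.382]
contact_force: [1.1, 3.6, 5.2]
opening: 0.0095
```

```bash
python3 -m inch '0.1 -0.4 0 0 0;0 0 0 0 0;0 0 0 0 0'; python3 -m inch '0.1 -0.4 0 0 0;0 0 0 0 0;0 0 0 0 0'
```

```text
time: 23.3
tool_pos: [0.6187, 0.1154, 0.2484]
tool_rot: [-3.034, 1.569, 0.351]
contact_force: [1.4, 3.3, 5.3]
opening: 0.0095
time: 23.55
tool_pos: [0.6188, 0.115, 0.2484]
tool_rot: [-2.983, 1.569, 0.403]
contact_force: [1.6, 3.8, 5.2]
opening: 0.0093
```

```bash
python3 -m inch '0.1 -0.4 0 0 0;0 0 0 0 0;0 0 0 0 0'; python3 -m inch '0.1 -0.4 0 0 0;0 0 0 0 0;0 0 0 0 0'
```

```text
time: 23.8
tool_pos: [0.6189, 0.1146, 0.2484]
tool_rot: [-3.016, 1.569, 0.37]
contact_force: [1.0, 3.4, 4.6]
opening: 0.0095
time: 24.05
tool_pos: [0.619, 0.1142, 0.2484]
tool_rot: [-3.039, 1.569, 0.346]
contact_force: [0.5, 3.5, 5.0]
opening: 0.0099
```

```bash
python3 -m inch '0.1 -0.4 0 0 0;0 0 0 0 0;0 0 0 0 0'
```

```text
time: 24.3
tool_pos: [0.6191, 0.1138, 0.2484]
tool_rot: [-2.999, 1.569, 0.386]
contact_force: [0.9, 3.2, 5.3]
opening: 0.0092
```

```bash
python3 -m inch '0.1 -0.4 0 0 0;0 0 0 0 0;0 0 0 0 0'; python3 -m inch '0.1 -0.4 0 0 0;0 0 0 0 0;0 0 0 0 0'
```

```text
time: 24.55
tool_pos: [0.6192, 0.1134, 0.2484]
tool_rot: [-3.016, 1.569, 0.37]
contact_force: [1.5, 3.1, 5.7]
opening: 0.0097
time: 24.8
tool_pos: [0.6193, 0.113, 0.2484]
tool_rot: [-3.036, 1.569, 0.349]
contact_force: [-0.2, 3.2, 5.3]
opening: 0.0099
```

```bash
python3 -m inch '0.1 -0.4 0 0 0;0 0 0 0 0;0 0 0 0 0'; python3 -m inch '0.1 -0.4 0 0 0;0 0 0 0 0;0 0 0 0 0'
```

```text
time: 25.05
tool_pos: [0.6194, 0.1126, 0.2484]
tool_rot: [-3.01, 1.569, 0.376]
contact_force: [0.6, 3.1, 4.6]
opening: 0.0096
time: 25.3
tool_pos: [0.6195, 0.1122, 0.2484]
tool_rot: [-2.993, 1.569, 0.392]
contact_force: [-0.1, 2.7, 4.8]
opening: 0.0092
```

```bash
python3 -m inch '0 -0.4 0 0 0;0 0 0 0 0;0 0 0 0 0'; python3 -m inch '0.1 -0.4 0 0 0;0 0 0 0 0;0 0 0 0 0'
```

```text
time: 25.55
tool_pos: [0.6195, 0.1118, 0.2484]
tool_rot: [-3.05, 1.569, 0.336]
contact_force: [1.9, 3.1, 5.3]
opening: 0.0099
time: 25.8
tool_pos: [0.6195, 0.1114, 0.2483]
tool_rot: [-3.013, 1.569, 0.372]
contact_force: [0.7, 3.7, 4.9]
opening: 0.0097
```

```bash
python3 -m inch '0 -0.4 0 0 0;0 0 0 0 0;0 0 0 0 0'; python3 -m inch '0.1 -0.4 0 0 0;0 0 0 0 0;0 0 0 0 0'
```

```text
time: 26.05
tool_pos: [0.6196, 0.111, 0.2484]
tool_rot: [-3.04, 1.569, 0.345]
contact_force: [0.9, 2.9, 4.9]
opening: 0.0094
time: 26.3
tool_pos: [0.6197, 0.1106, 0.2483]
tool_rot: [-3.003, 1.569, 0.382]
contact_force: [-0.1, 3.2, 4.9]
opening: 0.0096
```

```bash
python3 -m inch '0 -0.4 0 0 0;0 0 0 0 0;0 0 0 0 0'; python3 -m inch '0.1 -0.4 0 0 0;0 0 0 0 0;0 0 0 0 0'
```

```text
time: 26.55
tool_pos: [0.6197, 0.1102, 0.2483]
tool_rot: [-3.055, 1.569, 0.331]
contact_force: [1.9, 3.2, 5.8]
opening: 0.0098
time: 26.8
tool_pos: [0.6198, 0.1097, 0.2483]
tool_rot: [-3.081, 1.569, 0.304]
contact_force: [0.5, 3.3, 5.8]
opening: 0.009
```

```bash
python3 -m inch '0 -0.4 0 0 0;0 0 0 0 0;0 0 0 0 0'; python3 -m inch '0.1 -0.4 0 0 0;0 0 0 0 0;0 0 0 0 0'
```

```text
time: 27.05
tool_pos: [0.6198, 0.1093, 0.2483]
tool_rot: [-3.105, 1.569, 0.28]
contact_force: [1.4, 3.3, 5.5]
opening: 0.0093
time: 27.3
tool_pos: [0.6199, 0.1089, 0.2483]
tool_rot: [-3.087, 1.569, 0.299]
contact_force: [1.2, 3.0, 5.6]
opening: 0.0094
```

```bash
python3 -m inch '0 -0.4 0 0 0;0 0 0 0 0;0 0 0 0 0'; python3 -m inch '0 -0.4 0 0 0;0 0 0 0 0;0 0 0 0 0'
```

```text
time: 27.55
tool_pos: [0.6199, 0.1085, 0.2483]
tool_rot: [-3.132, 1.569, 0.254]
contact_force: [0.9, 3.1, 5.5]
opening: 0.0095
time: 27.8
tool_pos: [0.6199, 0.1081, 0.2483]
tool_rot: [-3.107, 1.569, 0.279]
contact_force: [1.5, 2.9, 5.1]
opening: 0.0094
```

```bash
python3 -m inch '0 -0.4 0 0 0;0 0 0 0 0;0 0 0 0 0'; python3 -m inch '0 -0.4 0 0 0;0 0 0 0 0;0 0 0 0 0'
```

```text
time: 28.05
tool_pos: [0.6199, 0.1078, 0.2483]
tool_rot: [-3.031, 1.569, 0.354]
contact_force: [0.7, 3.5, 4.9]
opening: 0.01
time: 28.3
tool_pos: [0.6199, 0.1076, 0.2483]
tool_rot: [-2.883, 1.568, 0.502]
contact_force: [2.4, 5.0, 5.2]
opening: 0.0092
```

```bash
python3 -m inch '0 -0.4 0 0 0;0 0 0 0 0;0 0 0 0 0'; python3 -m inch '0 -0.3 0 0 0;0 0 0 0 0;0 0 0 0 0'
```

```text
time: 28.55
tool_pos: [0.6199, 0.1074, 0.2483]
tool_rot: [-2.74, 1.568, 0.645]
contact_force: [0.8, 6.2, 5.2]
opening: 0.0096
time: 28.8
tool_pos: [0.6199, 0.1073, 0.2483]
tool_rot: [-2.668, 1.568, 0.717]
contact_force: [2.3, 6.5, 4.9]
opening: 0.0095
```

```bash
python3 -m inch '0 -0.3 0 0 0;0 0 0 0 0;0 0 0 0 0'
```

```text
time: 29.05
tool_pos: [0.6199, 0.1072, 0.2483]
tool_rot: [-2.597, 1.568, 0.789]
contact_force: [1.8, 7.2, 4.7]
opening: 0.0095
```

```bash
python3 -m inch '0 -0.3 0 0 0;0 0 0 0 0;0 0 0 0 0'
```

```text
time: 29.3
tool_pos: [0.6199, 0.1071, 0.2483]
tool_rot: [-2.538, 1.567, 0.847]
contact_force: [1.6, 8.5, 5.2]
opening: 0.0094
```

The tooth is felt: Fy rose from 3.1 to 8.5 N and the pin has stopped (lift ≈ 0.09). It was held well over 0.5 s. Ease off, let go and retreat.

```bash
python3 -m inch '0 0.5 0 0 0;0 0.5 0 0 0;0 0 0 0 0' 5; python3 -m inch '0 0 0 0 0.4;0 0 0 0 0.4;0 0 0 0 0.4;0 0 0 0 0.4'; python3 -m inch '0 0 20 0 0.4;0 0 40 0 0.4;0 0 40 0 0.4;-20 0 30 0 0.4;-40 0 0 0 0.4;-40 0 0 0 0.4;-40 0 0 0 0.4;0 0 0 0 0.4'; python3 - <<'E'
from h import *
c,T=get("wrist");cv2.imwrite("pics/w12.png",c["color"][:,:,::-1])
c,T=get("top"); crop(c,"pics/t12.png",215,165,190,140,4)
c,T=get("scene"); crop(c,"pics/s12.png",230,170,160,150,4)
print(readout.observe()["contact_force"],readout.observe()["tool_pos"])
E
```

```text
time: 29.55
tool_pos: [0.6199, 0.1074, 0.2483]
tool_rot: [-2.885, 1.569, 0.501]
contact_force: [1.5, 5.9, 5.1]
opening: 0.0094
time: 29.88
tool_pos: [0.6193, 0.1063, 0.2471]
tool_rot: [0.136, 1.569, -2.762]
contact_force: [0.1, -1.2, -0.5]
opening: 0.0318
time: 30.55
tool_pos: [0.4721, 0.1067, 0.3759]
tool_rot: [-0.162, 1.56, -3.059]
contact_force: [0.9, 0.6, -0.5]
opening: 0.0368
[-0.30350074  0.17517234  0.26095277] [0.4797166  0.10653914 0.37825402]
```

View pics/w12.png

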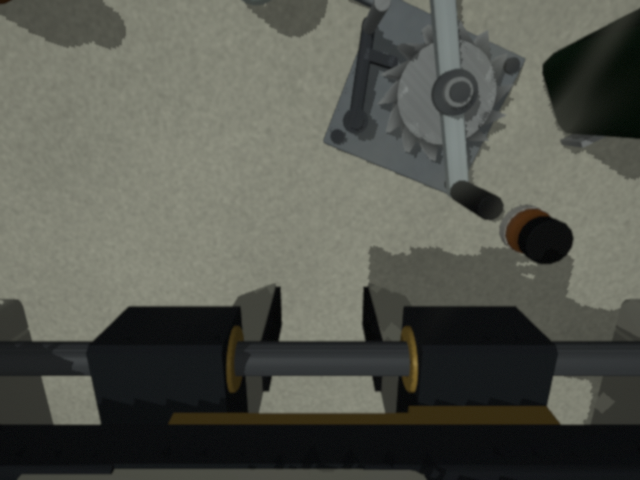

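View pics/t12.png

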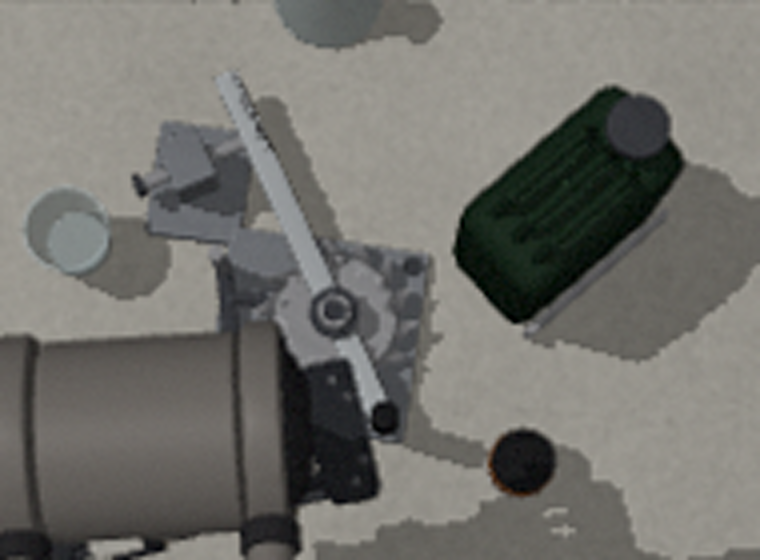

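View pics/s12.png

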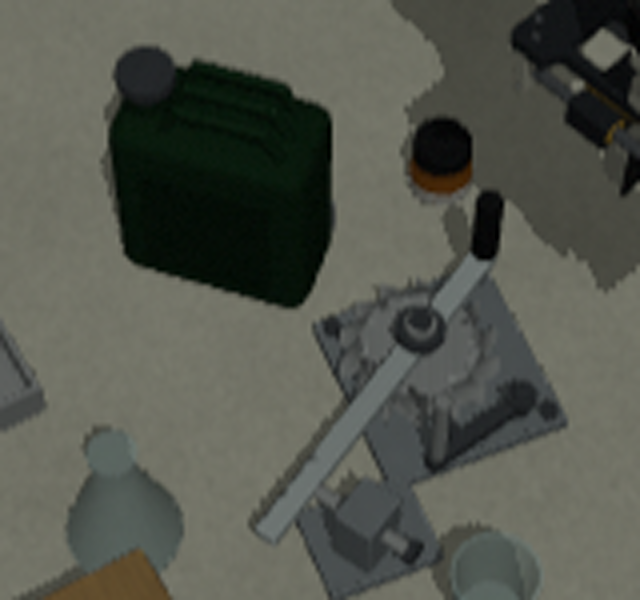

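All as intended: the arm is on the screw (crop (235,145) top), the pawl finger is back in the teeth, and the can, beaker and jar sit at the same pixels as at the start.

```bash
python3 -m inch '0 0 0 0 0.4;0 0 0 0 0.4' && python3 -c "
from cell import workorder; print(workorder.hand_in())"
```

```text
time: 30.87
tool_pos: [0.4808, 0.1065, 0.3777]
tool_rot: [2.669, 1.57, -0.229]
contact_force: [0.3, -0.2, 0.7]
opening: 0.0367
the job is handed in; nothing more can be done
None
```

The job is done and handed in at about 31 s of the 69 s allowed; `hand_in()` gives no verdict.

1. **Pawl out:** I swung the pawl to a lift of about 0.52 rad, with the wheel still at its starting turn.
2. **Keeper arm on its stop:** I cranked the wheel back until the keeper arm met its stop screw, at a turn of about 1.17 rad. I pressed until the force at the peg had risen about 7.5 N, which I estimate as 4.5–5 N on the screw. I held it for over 0.3 s.
3. **Pawl back in:** I fed the pawl in until it bore on the teeth, at a lift of about 0.09 rad. The force at the pin rose about 5 N, which I estimate as 7–10 N on the tooth. Then I let go.

**Last checks:** The final pictures show the keeper arm on the screw and the pawl finger in the teeth. The can, beaker and jar look unmoved, and so does what is visible of the flask. I did not re-check the far bottles or the cork ring. The tool is well clear and reads about zero force.

**Disagreements:**
- The drag at the crank read 5 to 8 N, against the 4 N stated, probably because my hand path was about 1 mm off the true circle. I judged contact by the rise over that baseline.
- The vertical force read 5–9 N while gripping.

No check failed.

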